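# Change the nut feeder over to the empty bowl

## Robot

A 6-joint arm with a two-finger parallel gripper is mounted at the origin on a cart in front of the work surface, level with it; the furniture and walls round the work are solid. World frame = base frame: x ahead of the robot, y to its left, z up, the work surface at z = 0. Lengths are in m, angles in rad, forces in N, time in s.
With the tool pointing down it reaches from about 0.35 to 0.85 m from the base axis. Payload 8.1 kg.
Tool frame: the origin (TCP) lies at the very end of the fingers, on their centre line; the grasp point (between the pads) lies 19 mm behind it; z points along the fingers, y is the line along which they close (so a half turn about z gives the same grasp; the last joint's range is limited). The gripper opens to 93 mm and grips with 3 to 60 N. Pads are 15 mm wide; open, the fingers measure 128 mm over their backs; the gripper's body (75 mm by 188 mm) begins 65 mm behind the grasp point.
Start: joints at [1.183, 0.13, 1.488, -0, 1.523, -0.085], TCP at [0.179, 0.573, 0.219] pointing down, gripper open.
Joint ranges: [-2.96, 2.96], [-0.89, 2.26], [0.02, 2.5], [-1.34, 4.48], [0, 2.73], [-2.66, 2.66]. Speed limits (rad/s): [2.39, 2.39, 2.79, 3.14, 3.14, 3.14].

## Interface

Orientations are given as a rotation vector (axis times angle).
In Python, from plant import read_state, eyes, workorder gives the robot as it stands. The module is installed in compiled form; this text tells all that it offers.
- The arm moves only by the tool play_rows, never from a script. Its argument "targets" is one flat list of numbers, 4 for each row, row after row: the shift along the tool's x, y, z in cm, then the turn about the tool's z in degrees. In form: [dx, dy, dz, roll, dx, dy, dz, roll, ...]. A call has 1 to 8 rows; each row is the pose to reach, as a shift and turn from the pose commanded when the call began, along the tool's axes at that moment; what a row does not reach only later rows make up. A row lasts 1/12 s, in which the tool goes at most 41.7 mm and 7.16 degrees, less where a joint would pass 70% of its speed; a pose out of reach is approached as far as the arm can. A call with a gripper value outside its range is refused whole. "grip" is the finger opening in cm, from 0 to 9.3, set as the call begins (left out, the last holds). The fingers move at their own pace and stop on an object; "grip_force" is the grip in N (left out, the last holds). Time passes only in rows, so rows that repeat a pose let the fingers close. It gives the time, the measured TCP pose, the force, the opening and the grip force at its end, in the units of the state.
- read_state(): the state, without advancing time (a new reading comes with each control period).
- eyes.read_camera(name): name is "scene" or "top" or "wrist"; returns a dict with "image" (400x640x3 uint8, red, green, blue), "vfov" (degrees; the focal length in pixels is half the picture's height over the tangent of half this angle, whatever the lens; pixels are square), "cx", "cy" (the principal point, pixels), "cam_to_world" (4x4, takes a point from camera to world coordinates); the wrist camera has in their place "T_tool_cam" (4x4, takes a point from camera to tool coordinates, whose origin is the TCP and whose axes are the flange's). Camera axes: x right, y up, looking along -z (the intrinsics and any distortion apply to the point x, -y, -z); pixel columns grow to the right and rows downward; lengths in m; the calibration is good to about 2 mm. The wrist camera is an equidistant fisheye: a pixel r from the principal point sees the ray r / f radians off the axis. A picture is of the moment at which its call begins: read the wrist's pose just before it. There is no depth.
- workorder.close_job(): hands the job in; it is judged then, once.
The state is a dict: "t": time; "q": joint angles; "dq": joint speeds; "joint_torque": joint torques, N m; "tool_pos": TCP position; "orientation": TCP orientation; "force": force on the tool from outside, world axes, zero at the start; "wrist_torque": the same for the moment, N m; "opening": finger opening in m; "gripper_force": force on a finger pad.
Only numpy, scipy, OpenCV 4.12 (cv2) and the standard library are available. Lean on these libraries where they do the work, as an engineer would, in place of code of your own. Each camera call takes 0.05 s, during which the arm holds its last target. There are 200 camera calls.

## Task

The left bowl under the walnut feeder is full and the nuts have backed up over the seesaw gate into the feed lane. Slide the empty bowl along the worktop until it is centred under the free right-hand downspout, then press the gate's raised right thumb pad all the way down, so that the four waiting walnuts run down the right chute into that bowl. Leave the gate over and the bowl there; do not lift the bowl, do not touch the nuts, and leave the mug, jar and glass alone.

Things in the scene. Friction and masses are not known exactly. Their poses are not given: they have to be found in the camera images.
- feeder: nut feeder, fixed to the worktop: beech foot 175 x 88 x 18 mm (from 43 mm in front of the origin to 133 mm behind), steel channels above. Origin: on the worktop (z = 0) straight under the gate's pivot. Its x axis runs along the feed lane away from the gate (roughly away from the robot), y to its left, z up. The left (+y) downspout is blocked by the full bowl's heap; the right one (-y) is free.
- feed_mouth (a point): where the feed lane's floor ends behind the gate, 22 mm behind the pivot, z = 127 mm. The lane is a steel channel 42 mm wide that runs 111 mm back from here, rising to z = 139 mm, with walls 25 mm high.
- chute_right (a point): upper end of the right chute's floor, 27 mm right of the pivot, z = 112 mm. Each side has such a chute, 42 mm wide, walls 28 mm high, falling outwards to a floor height of 93 mm at 121 mm from the pivot; there it opens into a square downspout.
- outlet (a point): centre of the free right downspout's lower rim, 142 mm right of the pivot, z = 75 mm; opening 38 x 41 mm, open below. The downspout measures 42 mm (feeder x) by 43 mm (y) outside and reaches from z = 73 up to 121 mm. The bowl belongs centred under this point.
- gate (a joint): the seesaw gate: steel trough 42 mm wide, 49 mm long (along the feeder's y), rocking about an axis along the feeder's x at z = 112 mm. 0 = left end down (start, nuts go left); 0.64 rad = fully over against the stop, right end down (nuts go right). Stiff hinge: about 1.2 N on a thumb pad moves it; it stays where it is left, no spring. A bar along its front has a thumb pad at each end.
- pad_right (a point): centre of the top face of the right, raised thumb pad: beech block 30 x 30 mm, 9 mm thick, 47 mm in front of the pivot (towards the robot), 37 mm to the right. At the start its top is at z = 145 mm, tilted 18 degrees; pressed fully down it is at z = 116 mm, 49 mm to the right. Its back edge is 11 mm in front of the channels' front walls, which reach up to z = 145 mm. Moves with the gate.
- pad_left (a point): the same on the left thumb pad: down at the start (z = 116 mm), rises as the right one goes down.
- empty_bowl: the empty white bowl, 144 mm across the rim, 50 mm high, wall 4 mm, foot 108 mm across, floor slightly domed (5 mm high at its edge, 9 mm in the middle), 0.22 to 0.36 kg, loose on the worktop to the right of the feeder. Origin: centre of its underside, z up. It passes freely under the downspout (22 mm of air); in place its rim is about 25 mm from the feeder's foot. It slides when pushed at its side with about 1.5 to 4 N.
- full_bowl: the same bowl heaped full of walnuts, fixed, under the left downspout. Origin: centre of its underside.
- mug_1: dark green mug, 84 mm across, 94 mm high, bystander. Origin: centre of its underside.
- jar_1: glass jar with a lid, 66 mm across, 108 mm high, bystander. Origin: centre of its underside.
- glass_1: drinking glass, 84 mm across, 93 mm high, bystander. Origin: centre of its underside.
- nut_1: walnut, 32 mm, 13 g, rolls freely; waits on the gate. Origin: its centre.
- nut_2: walnut, 32 mm, 13 g, rolls freely; waits first in the feed lane. Origin: its centre.
- nut_3: walnut, 32 mm, 13 g, rolls freely; waits second in the feed lane. Origin: its centre.
- nut_4: walnut, 32 mm, 13 g, rolls freely; waits last in the feed lane. Origin: its centre.
- backed_nut_1: walnut, 32 mm, backed up in the left chute or downspout. Origin: its centre.
- backed_nut_2: walnut, 32 mm, backed up in the left chute or downspout. Origin: its centre.
- backed_nut_3: walnut, 32 mm, backed up in the left chute or downspout. Origin: its centre.
- backed_nut_4: walnut, 32 mm, backed up in the left chute or downspout. Origin: its centre.
- backed_nut_5: walnut, 32 mm, backed up in the left chute or downspout. Origin: its centre.

How it is judged:
By the outcome, as a careful person would: the job done as asked, in the order asked, and still so for the second after the job is handed in, with the robot touching nothing.
It also fails if it takes over 51 s, if anything falls off the work surface, if the arm or the gripper's body presses on something with over 40 N, if the wrist force passes 120 N, or if a joint passes its speed limit or range.

## Working session

There is one attempt and no reset: what is moved stays moved. The work goes in short steps, Python scripts to look and compute and a tool call to move; the robot and the scene stay as the last step left them, time stands still between calls to the robot, and variables do not carry over. Pictures are saved under pics/ and viewed, at most 10 in all, crops included, and the job is handed in when it is done.

Besides the shell and the picture viewer there is one more tool, called as a command line: name --argument value ..., lists and objects as JSON in quotes. play_rows: Moves the arm, as the interface text tells. Its arguments: {"type":"object","properties":{"targets":{"type":"array"},"grip":{"type":"number"},"grip_force":{"type":"number"}},"required":["targets"]}

```bash
mkdir -p pics; cat > h.py <<'E'
import numpy as np, cv2
from scipy.spatial.transform import Rotation as R
from plant import read_state, eyes, workorder
def cap(n,f):
    s=read_state(); c=eyes.read_camera(n); im=c['image']; cv2.imwrite('pics/'+f+'.png',cv2.cvtColor(im,cv2.COLOR_RGB2BGR))
    if n=='wrist':
        T=np.eye(4); T[:3,:3]=R.from_rotvec(s['orientation']).as_matrix(); T[:3,3]=s['tool_pos']; c['cam_to_world']=T@c['T_tool_cam']
    np.savez('pics/'+f+'.npz',T=c['cam_to_world'],v=c['vfov'],cx=c['cx'],cy=c['cy'],w=(n=='wrist'))
    return im
def ray(f,u,v):
    d=np.load('pics/'+f+'.npz'); F=200/np.tan(np.radians(float(d['v']))/2)
    x=(u-float(d['cx'])); y=(v-float(d['cy']))
    if d['w']:
        r=np.hypot(x,y); th=r/F; p=np.array([np.sin(th)*x/r,-np.sin(th)*y/r,-np.cos(th)])
    else: p=np.array([x/F,-y/F,-1])
    return d['T'][:3,3], d['T'][:3,:3]@p
def atz(f,u,v,z):
    o,p=ray(f,u,v); return o+p*(z-o[2])/p[2]
def proj(f,P):
    d=np.load('pics/'+f+'.npz'); F=200/np.tan(np.radians(float(d['v']))/2)
    c=np.linalg.inv(d['T'])@np.append(P,1); x,y,z=c[0],-c[1],-c[2]
    if d['w']:
        k=np.arctan2(np.hypot(x,y),z)*F/np.hypot(x,y); return float(d['cx'])+k*x, float(d['cy'])+k*y
    return float(d['cx'])+F*x/z, float(d['cy'])+F*y/z
E
python3 - <<'E'
from h import *
a=cap('top','top0'); b=cap('scene','scene0')
s=read_state(); print(s); 
for f in('top0','scene0'): d=np.load('pics/'+f+'.npz'); print(f,d['T'].round(3).tolist(),d['v'])
E
```

```text
{'t': 0.1, 'q': array([ 1.18259983e+00,  1.31078763e-01,  1.48915708e+00, -5.60850440e-06,
        1.52300626e+00, -8.54075637e-02]), 'dq': array([-0.00019878, -0.001364  , -0.00234546, -0.00053705, -0.00212155,
       -0.00027165]), 'joint_torque': array([ 1.01004094e-03, -5.61339533e+01, -4.93095303e+01,  7.69551401e-02,
        2.90439703e-02, -1.77865837e-05]), 'tool_pos': array([0.17870131, 0.57223599, 0.21770376]), 'orientation': array([-4.73746827e-01, -3.10528019e+00,  2.52040287e-03]), 'force': array([ 0.11073876, -0.00929071,  0.32247724]), 'wrist_torque': array([-0.01871427, -0.00490406,  0.02886124]), 'gripper_force': 0.0, 'opening': 0.09290193921848075}
top0 [[0.008, 0.99, -0.14, 0.374], [-1.0, 0.01, 0.012, 0.028], [0.013, 0.14, 0.99, 1.384], [0.0, 0.0, 0.0, 1.0]] 45.22457068411527
scene0 [[0.471, 0.635, -0.613, -0.27], [-0.882, 0.335, -0.33, -0.436], [-0.004, 0.696, 0.718, 1.1], [0.0, 0.0, 0.0, 1.0]] 54.415003093137315
```

View pics/top0.png

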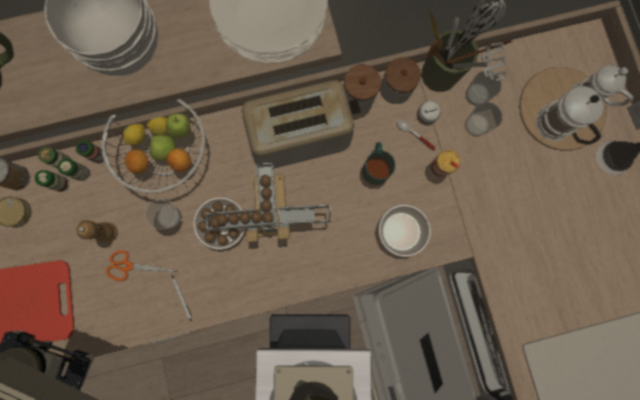

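View pics/scene0.png

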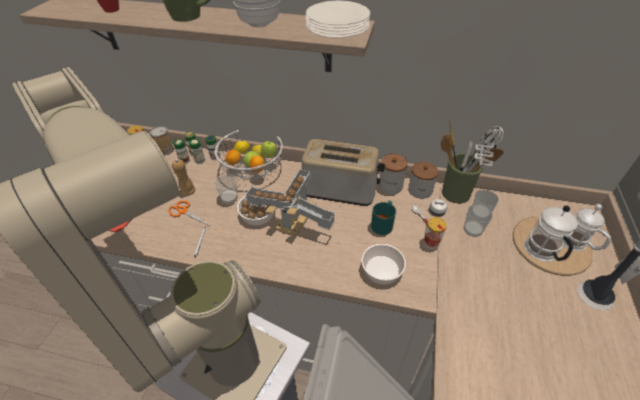

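Top view: the feeder is near (267,215), the full bowl at (220,222), the empty bowl at (404,231), the mug at (378,168) and the jar at (446,163). Next I'll enlarge that area.

```bash
python3 - <<'E'
import cv2
a=cv2.imread('pics/top0.png'); cv2.imwrite('pics/crop0.png',cv2.convertScaleAbs(cv2.resize(a[140:290,180:440],None,fx=3,fy=3,interpolation=cv2.INTER_CUBIC),alpha=1.4))
E
```

```text
(no output)
```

View pics/crop0.png

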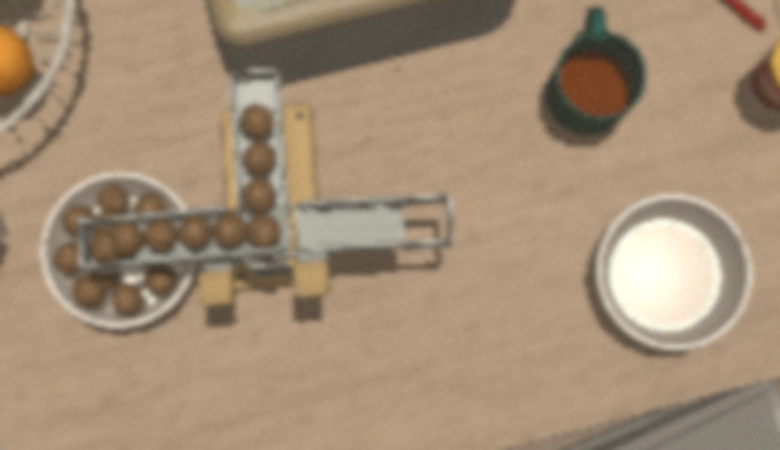

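```bash
cat >> h.py <<'E'
def c0(x,y,z): return atz('top0',(x+.5)/3-.5+180,(y+.5)/3-.5+140,z)
E
python3 - <<'E'
from h import *
L=c0(81,245,.121);Rr=c0(449,220,.121);B=c0(256,70,.164)
print('L',L,'R',Rr,'B',B,'len',np.linalg.norm(L-Rr),'exp .327; mid-B',np.linalg.norm(((L+Rr)/2-B)[:2]),'exp .133')
e=(L-Rr)[:2]; print('yaw from y',np.degrees(np.arctan2(-e[0],e[1])))
b=(B-(L+Rr)/2)[:2]; print('yaw from x',np.degrees(np.arctan2(b[1],b[0])))
from scipy.optimize import least_squares
obs=[(L,0,.1635),(Rr,0,-.1635),(B,.133,0)]
f=lambda p: np.concatenate([[p[0]+x*np.cos(p[2])-y*np.sin(p[2])-o[0],p[1]+x*np.sin(p[2])+y*np.cos(p[2])-o[1]] for o,x,y in obs])
r=least_squares(f,[.5,.1,0]);p=r.x;print(p,np.degrees(p[2]),r.fun.round(4))
W=lambda x,y:(p[0]+x*np.cos(p[2])-y*np.sin(p[2]),p[1]+x*np.sin(p[2])+y*np.cos(p[2]))
print('outlet',W(0,-.142),'pad0',W(-.047,-.037),'pad1',W(-.047,-.049))
print('bowl',c0(672.5,272,.05),[c0(*q,.05)[:2].round(4) for q in((594,272),(751,272),(672,194),(672,350))])
print('fullbowl',c0(119,251,.05), W(0,.142))
print('mug',c0(597,82,.094),'jar',atz('top0',447,162,.1), 'table edge', c0(540,450,0),c0(780,378,0))
for n,q in (('outlet',(*W(0,-.142),.121)),('pad',(*W(-.047,-.037),.145))):
  u,v=proj('top0',np.array(q)); print(n,(u-180)*3,(v-140)*3)
E
```

```text
L [0.49428329 0.28537019 0.121     ] R [ 0.51936537 -0.03774892  0.121     ] B [0.64324094 0.13160326 0.164     ] len 0.3240911449921384 exp .327; mid-B 0.13663899852184117 exp .133
yaw from y 4.4386762103465225
yaw from x 3.2693959635384036
[0.50808346 0.12314501 0.07367194] 4.221091081145502 [ 0.0018  0.0008  0.0008 -0.0022 -0.0025  0.0013]
outlet (np.float64(0.5185354101822803), np.float64(-0.018469811430371852)) pad0 (np.float64(0.4639343422287372), np.float64(0.08278592113985131)) pad1 (np.float64(0.4648176059775553), np.float64(0.07081847173949771))
bowl [ 0.48084985 -0.24943479  0.05      ] [array([ 0.4802, -0.1763]), array([ 0.4815, -0.3226]), array([ 0.554 , -0.2504]), array([ 0.4088, -0.2476])]
fullbowl [0.49580074 0.26447985 0.05      ] (np.float64(0.4976315014602523), np.float64(0.2647598243779967))
mug [ 0.65081893 -0.1744022   0.094     ] jar [ 0.66549667 -0.36134604  0.1       ] table edge [ 0.31499574 -0.13077977  0.        ] [ 0.38436532 -0.36083563  0.        ]
outlet 426.1642357944806 219.73289181478177
pad 309.231769591964 278.58180920627376
```

play_rows --targets '[-28.4,-30.1,0,57,-28.4,-30.1,0,57,-28.4,-30.1,0,57,-28.4,-30.1,0,57,-28.4,-30.1,0,57,-28.4,-30.1,0,57,-28.4,-30.1,0,57,-28.4,-30.1,0,57]' --grip 7.0

```text
t: 0.77
tool_pos: [0.325, 0.2712, 0.2183]
orientation: [-1.905, -2.498, 0.0]
force: [1.0, -0.4, 0.1]
opening: 0.0702
gripper_force: 0.0
```

```bash
cat >> h.py <<'E'
def go(x,y,z,head=None):
    s=read_state(); M=R.from_rotvec(s['orientation']).as_matrix(); d=M.T@(np.array([x,y,z])-s['tool_pos'])
    h=np.degrees(np.arctan2(M[1,1],M[0,1]))
    print('t',round(s['t'],2),'pos',s['tool_pos'].round(4),'head',h.round(1),'tilt',M[2].round(3),'F',s['force'].round(2),'open',round(s['opening'],3),'| shift cm',(100*d).round(2),'roll',None if head is None else round(h-head,1))
E
python3 -c "
from h import *
go(.463,-.358,.22,-9.2)"
```

```text
t 0.77 pos [0.325  0.2712 0.2183] head 15.3 tilt [-0. -0. -1.] F [ 1.04 -0.42  0.09] open 0.07 | shift cm [-64.33  -3.32  -0.16] roll 24.5
```

play_rows --targets '[-64,-3.3,0,24.5,-64,-3.3,0,24.5,-64,-3.3,0,24.5,-64,-3.3,0,24.5,-64,-3.3,0,24.5,-64,-3.3,0,24.5,-64,-3.3,0,24.5,-64,-3.3,0,24.5]'

```text
t: 1.43
tool_pos: [0.398, -0.0542, 0.2186]
orientation: [2.386, 2.043, 0.001]
force: [1.3, 1.1, 0.3]
opening: 0.0702
gripper_force: 0.0
```

```bash
python3 -c "
from h import *
go(.463,-.358,.22,-9.2)"
```

```text
t 1.43 pos [ 0.398  -0.0542  0.2186] head -8.9 tilt [ 0.  0. -1.] F [1.33 1.1  0.3 ] open 0.07 | shift cm [-29.01  11.1   -0.14] roll 0.3
```

play_rows --targets '[-28.5,11,0,0,-28.5,11,0,0,-28.5,11,0,0,-28.5,11,0,0,-28.5,11,0,0,-28.5,11,0,0,-28.5,11,0,0,-28.5,11,0,0]'

```text
t: 2.1
tool_pos: [0.4625, -0.3553, 0.2172]
orientation: [-2.389, -2.04, 0.002]
force: [1.2, -0.1, -0.6]
opening: 0.0701
gripper_force: 0.0
```

play_rows --targets '[-28.5,11,0,0]'

```text
t: 2.18
tool_pos: [0.4713, -0.3902, 0.217]
orientation: [-2.383, -2.041, -0.001]
force: [0.1, 0.8, 0.1]
opening: 0.07
gripper_force: 0.0
```

```bash
python3 -c "
from h import *
go(.463,-.358,.03,-9.2)
a=cap('wrist','w1')"
```

```text
t 2.18 pos [ 0.4713 -0.3902  0.217 ] head -8.8 tilt [ 0.003 -0.003 -1.   ] F [0.08 0.76 0.13] open 0.07 | shift cm [ 2.99 -1.26 18.72] roll 0.4
```

View pics/w1.png

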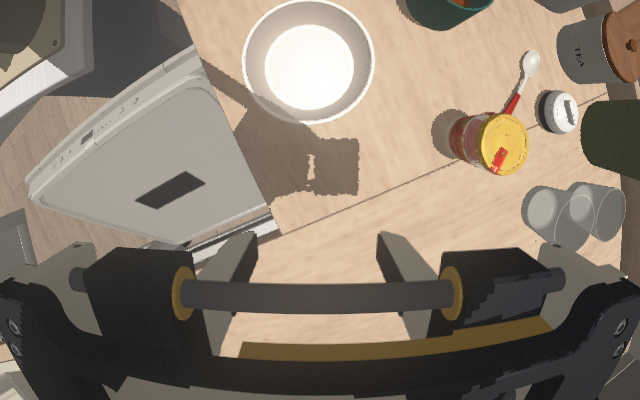

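Wrist view: the empty bowl's rim spans columns 242–375 and reaches down to row 125. The jar is at (500,145), and the lane to the bowl is clear.

```bash
python3 -c "
from h import *
P=np.array([atz('w1',*q,.05)[:2] for q in((242,62),(375,62),(309,124),(262,107),(356,107),(290,2),(330,2))]);print(P.round(4))
A=np.c_[2*P,np.ones(len(P))];s=np.linalg.lstsq(A,(P**2).sum(1),rcond=None)[0];print('C',s[:2],'r',np.sqrt(s[2]+s[:2]@s[:2]))
print(atz('w1',500,145,.108))
"
```

```text
[[ 0.4117 -0.2405]
 [ 0.5532 -0.2637]
 [ 0.4727 -0.3213]
 [ 0.4257 -0.2945]
 [ 0.5251 -0.3104]
 [ 0.4734 -0.181 ]
 [ 0.5162 -0.1881]]
C [ 0.48293743 -0.25150207] r 0.07153180521492719
[ 0.66062496 -0.36216271  0.108     ]
```

play_rows --targets '[0,-1.1,4,0,0,-1.1,8,0,0,-1.1,12,0,0,-1.1,15,0,0,-1.1,17,0,0,-1.1,18.5,0,0,-1.1,18.7,0,0,-1.1,18.7,0]'

```text
t: 2.9
tool_pos: [0.4601, -0.3886, 0.0302]
orientation: [-2.384, -2.041, 0.0]
force: [0.0, 0.4, 0.5]
opening: 0.0701
gripper_force: 0.0
```

```bash
python3 -c "
from h import *
d=np.array([.155,.988]);
go(*(np.array([.5185,-.0185])-.0705*d),.03,-8.9)"
```

```text
t 2.9 pos [ 0.4601 -0.3886  0.0302] head -8.8 tilt [ 0.002 -0.003 -1.   ] F [0.02 0.39 0.46] open 0.07 | shift cm [30.42  0.07  0.07] roll 0.1
```

play_rows --targets '[3,0,0,0,5,0,0,0,6,0,0,0,6.8,0,0,0,7.5,0,0,0,8.2,0,0,0,9,0,0,0,10,0,0,0]'

```text
t: 3.57
tool_pos: [0.4771, -0.2919, 0.0327]
orientation: [2.385, 2.041, -0.0]
force: [-0.5, -4.9, 3.6]
opening: 0.0698
gripper_force: 2.3
```

play_rows --targets '[1,0,0,0,2,0,0,0,3,0,0,0,4,0,0,0,5,0,0,0,6,0,0,0,7,0,0,0,8,0,0,0]'

```text
t: 4.23
tool_pos: [0.4891, -0.2113, 0.0321]
orientation: [2.385, 2.043, -0.0]
force: [-0.5, -6.0, 4.3]
opening: 0.0704
gripper_force: 2.9
```

```bash
python3 -c "
from h import *
go(.5076,-.0882,.03,-8.9)
cap('wrist','w2');cap('top','t2')
a=cv2.imread('pics/w2.png');b=cv2.imread('pics/t2.png');cv2.imwrite('pics/j2.png',np.vstack([cv2.resize(a[:260],(640,260)),cv2.resize(b[140:290,220:460],(512,320)).copy() if 0 else cv2.resize(b[140:280,200:456],(640,340))]))"
```

```text
t 4.23 pos [ 0.4891 -0.2113  0.0321] head -8.8 tilt [-0.001  0.001 -1.   ] F [-0.52 -5.97  4.33] open 0.07 | shift cm [12.45 -0.06  0.2 ] roll 0.1
```

View pics/j2.png

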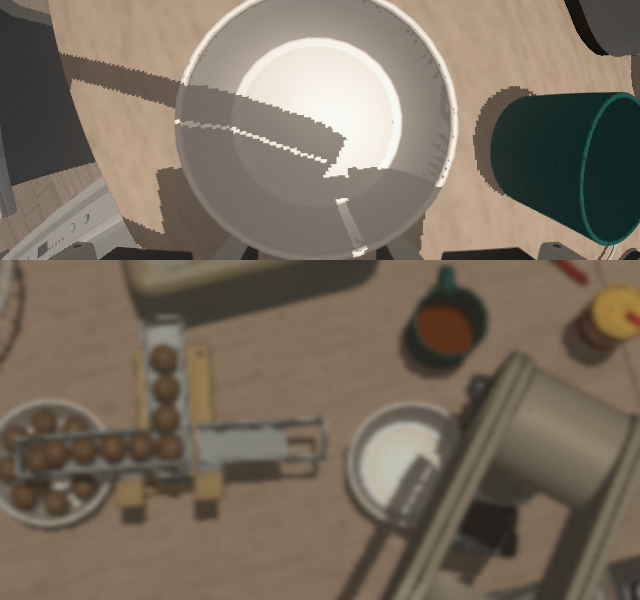

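```bash
python3 -c "
from h import *
from scipy.optimize import least_squares
P=np.array([atz('w2',*q,.05)[:2] for q in((175,120),(458,115),(197,50),(438,48),(197,196),(436,192))]);print(P.round(4))
r=least_squares(lambda c:np.hypot(*(P-c[:2]).T)-c[2],[.5,-.14,.072]);print(r.x,r.fun.round(4))
C=r.x[:2];t=np.array([.4891,-.2113]);d=np.array([.155,.988]);print('along',(C-t)@d,'perp',(C-t)@np.array([.988,-.155]))
e=np.array([.5185,-.0185])-C;print('to go along',e@d,'perp',e@np.array([.988,-.155]))
"
```

```text
[[ 0.4288 -0.1265]
 [ 0.5712 -0.1461]
 [ 0.4466 -0.0938]
 [ 0.5652 -0.111 ]
 [ 0.4324 -0.1674]
 [ 0.5551 -0.1844]]
[ 0.49940334 -0.14078879  0.07162229] [ 0.0004  0.0003 -0.0009  0.0006  0.0005 -0.0008]
along 0.07126209639194742 perp -0.0007495405805338633
to go along 0.12378130360805256 perp -8.725941946615461e-05
```

```bash
python3 -c "
from h import *
print(np.load('pics/w2.npz')['T'][:3,3], read_state()['tool_pos'])"
```

```text
[ 0.49935139 -0.14065597  0.19830751] [ 0.48867646 -0.2097262   0.03131282]
```

play_rows --targets '[1,0,0,0,2,0,0,0,3,0,0,0,4,0,0,0,5,0,0,0,5.8,0,0,0,6.4,0,0,0,6.5,0,0,0]'

```text
t: 5.0
tool_pos: [0.4987, -0.1462, 0.0315]
orientation: [-2.385, -2.044, -0.0]
force: [-0.6, -1.7, -0.4]
opening: 0.0699
gripper_force: 0.6
```

play_rows --targets '[0.8,0,0,0,1.7,0,0,0,2.6,0,0,0,3.5,0,0,0,4.3,0,0,0,5,0,0,0,5.4,0,0,0,5.4,0,0,0]'

```text
t: 5.67
tool_pos: [0.5072, -0.0931, 0.0316]
orientation: [-2.385, -2.044, -0.0]
force: [-0.3, -0.5, -0.6]
opening: 0.07
gripper_force: 0.0
```

```bash
python3 -c "
from h import *
go(.5075,-.0888,.032,-8.9)
cap('wrist','w3')"
```

```text
t 5.67 pos [ 0.5072 -0.0931  0.0316] head -8.8 tilt [ 0. -0. -1.] F [-0.26 -0.48 -0.59] open 0.07 | shift cm [ 0.43 -0.03 -0.04] roll 0.1
```

View pics/w3.png

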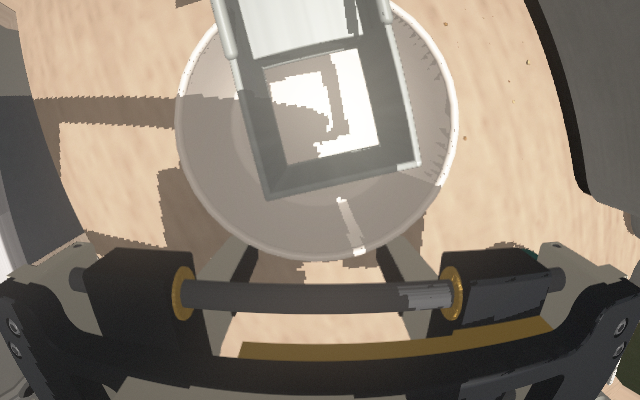

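The downspout is over the bowl. Its bottom opening has corners near (264,68), (357,48), (380,147) and (288,165), and its top near edge runs (268,198)–(418,165).

```bash
python3 -c "
from h import *
from scipy.optimize import least_squares
Q=np.array([atz('w3',*q,.074)[:2] for q in((264,68),(357,48),(380,147),(288,165))]);print(Q.round(4),np.linalg.norm(np.roll(Q,1,0)-Q,axis=1).round(4));O=Q.mean(0);print('O',O)
q=[atz('w3',*q,.121) for q in((268,198),(418,165))];print(q,np.linalg.norm(q[0]-q[1]))
e=q[1]-q[0];e/=np.linalg.norm(e);print('yaw',np.degrees(np.arctan2(e[1],e[0])),'end mid',(q[0]+q[1])/2,'O from it',(q[0]+q[1])[:2]/2+.0215*np.array([-e[1],e[0]]))
P=np.array([atz('w3',*q,.05)[:2] for q in((175,120),(458,115),(199,50),(197,196),(436,192),(310,260))])
r=least_squares(lambda c:np.hypot(*(P-c[:2]).T)-.0716,[.5,-.03]);print('C',r.x,r.fun.round(4))
e=O-r.x[:2];print('to go',e@[.155,.988],e@[.988,-.155])
"
```

```text
[[ 0.5001  0.0021]
 [ 0.5379  0.0046]
 [ 0.5412 -0.0367]
 [ 0.5033 -0.0385]] [0.0407 0.0378 0.0414 0.038 ]
O [ 0.52062425 -0.01711235]
[array([ 0.50203711, -0.0401011 ,  0.121     ]), array([ 0.54180815, -0.03727896,  0.121     ])] 0.03987104816398359
yaw 4.058881945840196 end mid [ 0.52192263 -0.03869003  0.121     ] O from it [ 0.52040083 -0.01724396]
C [ 0.5174454  -0.02298793] [ 0.0003  0.0001 -0.0018  0.0002 -0.0013 -0.0005]
to go 0.006297791093905323 0.0022299963350234896
```

play_rows --targets '[0.1,0.25,0,0,0.3,0.25,0,0,0.5,0.25,0,0,0.65,0.25,0,0,0.65,0.25,0,0,0.65,0.25,0,0]'

```text
t: 6.22
tool_pos: [0.5105, -0.0881, 0.0316]
orientation: [-2.386, -2.043, 0.0]
force: [-0.8, -0.2, -0.5]
opening: 0.0699
gripper_force: 0.6
```

play_rows --targets '[-1,0,0,0,-3,0,0,0,-5,0,0,0,-6,0,0,0,-6,0,0,0]'

```text
t: 6.63
tool_pos: [0.5012, -0.1496, 0.0319]
orientation: [2.388, 2.04, 0.0]
force: [0.3, -0.4, 0.4]
opening: 0.07
gripper_force: 0.0
```

```bash
python3 -c "
from h import *
cap('wrist','w4');go(.55,-.1,.25)
a=cv2.imread('pics/w4.png');cv2.imwrite('pics/w4c.png',cv2.resize(a[:230,120:520],(800,460),interpolation=cv2.INTER_CUBIC))"
```

```text
t 6.68 pos [ 0.5012 -0.1484  0.0317] head -9.0 tilt [ 0.  0. -1.] F [-0.03 -0.79  0.21] open 0.07 | shift cm [  5.55   4.07 -21.82] roll None
```

View pics/w4c.png

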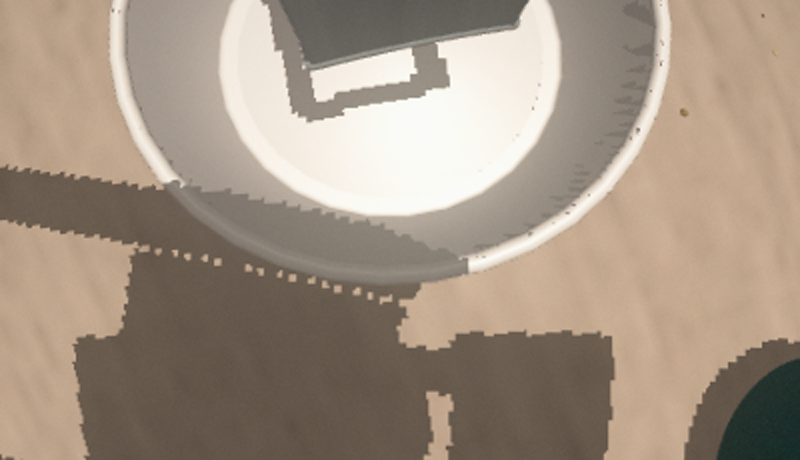

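The rim's outer edge passes through crop points (110,30), (165,183), (385,284) and (670,30). The downspout's near lower edge runs (303,69)–(520,26).

```bash
python3 -c "
from h import *
from scipy.optimize import least_squares
f=lambda x,y,z:atz('w4',x/2+120,y/2,z)
P=np.array([f(*q,.05)[:2] for q in((110,30),(670,30),(165,183),(385,284),(472,271),(570,220))])
r=least_squares(lambda c:np.hypot(*(P-c[:2]).T)-c[2],[.5,-.03,.072]);print('C',r.x,r.fun.round(4))
q=[f(303,69,.073),f(520,26,.073)];e=q[1]-q[0];print(q,np.linalg.norm(e));e/=np.linalg.norm(e);O=(q[0]+q[1])[:2]/2+.0215*np.array([-e[1],e[0]]);print('O',O,np.degrees(np.arctan2(e[1],e[0])),'err',O-r.x[:2])
"
```

```text
C [ 0.52033941 -0.01754257  0.07180238] [-0.      0.0003 -0.0002  0.0006  0.0001 -0.0007]
[array([ 0.49937817, -0.04049413,  0.073     ]), array([ 0.54457617, -0.03726129,  0.073     ])] 0.04531346870488583
O [ 0.52044328 -0.0174325 ] 4.091183913726271 err [0.00010386 0.00011007]
```

The bowl is centred to within a millimetre. Next I'll rise, close the fingers and go over to the pad.

play_rows --targets '[-1,0,-4,0,-1,0,-8,0,-1,0,-12,0,-1,0,-16,0,-1,0,-19,0,-1,0,-20,0,-1,0,-20,0]' --grip 0 --grip_force 20

```text
t: 7.27
tool_pos: [0.5018, -0.1573, 0.2356]
orientation: [2.381, 2.04, 0.005]
force: [-0.0, -0.2, -0.8]
opening: 0.0279
gripper_force: 0.0
```

```bash
python3 -c "
from h import *
go(.4617,.0757,.20,4.1)"
```

```text
t 7.27 pos [ 0.5018 -0.1573  0.2356] head -8.8 tilt [-0.001  0.007 -1.   ] F [-0.03 -0.21 -0.8 ] open 0.028 | shift cm [22.41 -7.56  3.48] roll -12.9
```

play_rows --targets '[3.5,-1.2,0,-6,7,-2.4,0,-12.9,11,-3.7,0,-12.9,15,-5,0,-12.9,18.5,-6.3,0.5,-12.9,21,-7.2,1.5,-12.9,22.4,-7.6,3,-12.9,22.4,-7.6,3.5,-12.9]'

```text
t: 7.93
tool_pos: [0.4562, 0.0788, 0.1921]
orientation: [-2.134, -2.299, 0.005]
force: [-0.6, 0.1, -0.4]
opening: 0.0007
gripper_force: 0.0
```

```bash
python3 -c "
from h import *
cap('wrist','w5');go(.4617,.0757,.155,4.1)"
```

```text
t 7.98 pos [0.4563 0.0772 0.1919] head 4.2 tilt [ 0.    -0.007 -1.   ] F [-1.41 -0.33 -0.14] open 0.0 | shift cm [-0.19  0.55  3.69] roll 0.1
```

View pics/w5.png

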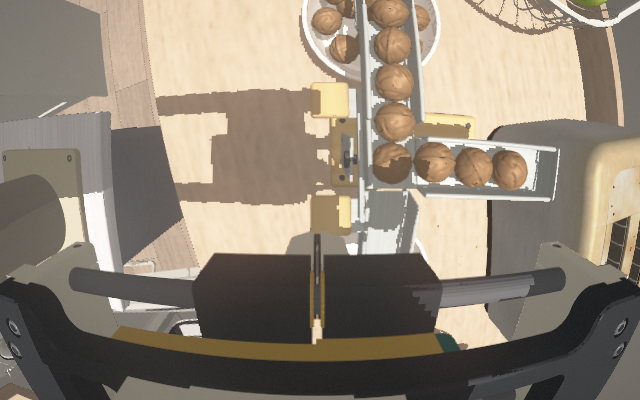

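Right pad top spans about (311–341, 194–233), with the fingertips at (317,235) above and just in front of it.

```bash
python3 -c "
from h import *
print('pad corners',[atz('w5',*q,.145)[:2].round(4) for q in((311,194),(340,196),(340,233),(311,231),(352,214))])
print('TCP px',proj('w5',read_state()['tool_pos']),'pred pad px',proj('w5',np.array([.4661,.084,.145])),proj('w5',np.array([.4617,.0757,.145])))
print('left pad',[atz('w5',*q,.116)[:2].round(4) for q in((311,83),(348,116))])"
```

```text
pad corners [array([0.4498, 0.0983]), array([0.4705, 0.0984]), array([0.4732, 0.0705]), array([0.4518, 0.0705]), array([0.4805, 0.0858])]
TCP px (np.float64(317.5726706992423), np.float64(248.63887595674268)) pred pad px (np.float64(332.06597106956684), np.float64(214.91324132247243)) (np.float64(325.0523952296168), np.float64(225.29839507819125))
left pad [array([0.4433, 0.1793]), array([0.4738, 0.1557])]
```

play_rows --targets '[-0.2,0.55,1,0,-0.2,0.55,2.2,0,-0.2,0.55,3.2,0,-0.2,0.55,3.5,0,-0.2,0.55,3.5,0]'

```text
t: 8.4
tool_pos: [0.4639, 0.0733, 0.1599]
orientation: [-2.142, -2.296, 0.003]
force: [0.2, -0.4, -0.9]
opening: 0.0008
gripper_force: 0.0
```

```bash
python3 -c "
from h import *
go(.4617,.0757,.12,4.1)"
```

```text
t 8.4 pos [0.4639 0.0733 0.1599] head 4.0 tilt [ 0.    -0.003 -1.   ] F [ 0.23 -0.4  -0.89] open 0.001 | shift cm [ 0.25 -0.19  3.99] roll -0.1
```

play_rows --targets '[0.2,-0.2,0.5,0,0.2,-0.2,1,0,0.2,-0.2,1.5,0,0.2,-0.2,2,0,0.2,-0.2,2.5,0,0.2,-0.2,3,0,0.2,-0.2,3.4,0,0.2,-0.2,3.6,0]'

```text
t: 9.07
tool_pos: [0.4626, 0.0756, 0.1251]
orientation: [2.141, 2.298, -0.001]
force: [-0.3, -3.2, 2.8]
opening: 0.0002
gripper_force: 1.6
```

play_rows --targets '[0,0,0.1,0,0,0,0.2,0,0,0,0.3,0,0,0,0.3,0]'

```text
t: 9.4
tool_pos: [0.4626, 0.0759, 0.1226]
orientation: [2.142, 2.299, -0.0]
force: [0.1, -2.2, 0.7]
opening: 0.0009
gripper_force: 1.2
```

play_rows --targets '[0,0,0.15,0,0,0,0.3,0,0,0,0.45,0,0,0,0.45,0]'

```text
t: 9.73
tool_pos: [0.463, 0.0757, 0.1199]
orientation: [2.141, 2.298, 0.0]
force: [-8.0, -4.5, 16.2]
opening: 0.0003
gripper_force: 8.9
```

```bash
python3 -c "
from h import *
cap('wrist','w6');go(.4617,.0757,.12,4.1)"
```

```text
t 9.78 pos [0.463  0.0757 0.1199] head 4.1 tilt [-0.001  0.001 -1.   ] F [-7.53 -5.9  16.66] open 0.0 | shift cm [ 0.01 -0.13 -0.01] roll -0.0
```

View pics/w6.png

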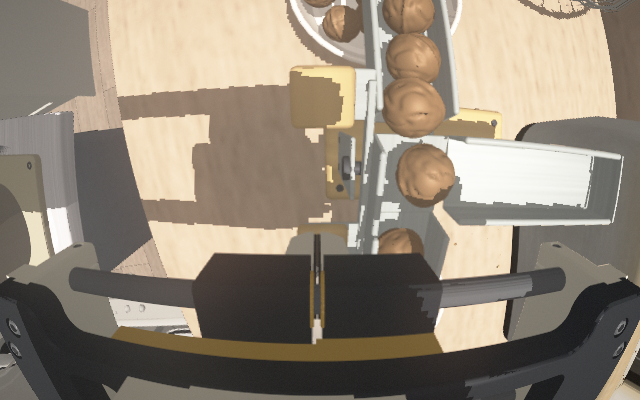

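The gate is at its stop (force rose to 16 N at z = 0.120, as predicted) and nuts are rolling right. I'll back straight up and move off.

play_rows --targets '[0,0,-1,0,0,0,-3,0,0,0,-6,0,0,0,-9,0,0,0,-11,0,0,0,-12,0,0,0,-12,0]'

```text
t: 10.37
tool_pos: [0.4639, 0.0764, 0.2407]
orientation: [2.139, 2.297, 0.006]
force: [0.7, -0.1, 0.1]
opening: 0.0005
gripper_force: 0.0
```

play_rows --targets '[0,-3,0,0,0,-6,0,0,0,-8,0,0,0,-8,0,0,0,-8,0,0,0,-8,0,0,0,-8,0,0,0,-8,0,0]'

```text
t: 11.03
tool_pos: [0.3831, 0.0703, 0.2376]
orientation: [-2.141, -2.298, 0.001]
force: [-0.4, 0.0, 1.1]
opening: 0.0001
gripper_force: 0.0
```

```bash
python3 -c "
from h import *
cap('wrist','w7');cap('top','t7');cap('scene','s7');go(.4617,.0757,.12,4.1)
a,b,c=[cv2.imread('pics/%s.png'%n) for n in('w7','t7','s7')]
cv2.imwrite('pics/j7.png',np.vstack([a[:290],np.hstack([cv2.resize(b[150:270,190:350],(400,300)),cv2.resize(c[160:250,230:350],(240,180)).copy().repeat(1,0) if 0 else cv2.resize(c[160:260,230:310+0],(240,300))])]))"
```

```text
t 11.18 pos [0.383  0.0703 0.2379] head 4.0 tilt [ 0.    -0.001 -1.   ] F [ 0.19  0.09 -0.62] open 0.0 | shift cm [-0.02  7.89 11.78] roll -0.1
```

View pics/j7.png

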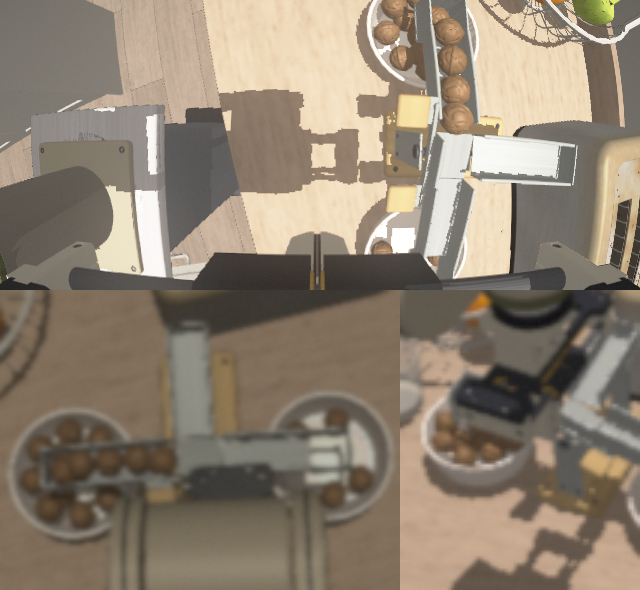

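Lane and gate are empty. In the top crop, nuts are visible in the right bowl at (337,418), (297,428), (333,495) and (360,478), and the bowl is still centred under the downspout. I'll let things settle, then hand in.

play_rows --targets '[0,0,0,0,0,0,0,0,0,0,0,0,0,0,0,0,0,0,0,0,0,0,0,0,0,0,0,0,0,0,0,0]'

```text
t: 11.85
tool_pos: [0.3828, 0.0703, 0.2382]
orientation: [2.141, 2.298, 0.0]
force: [-0.2, 0.1, -0.9]
opening: 0.0004
gripper_force: 0.0
```

```bash
python3 -c "
from h import *
print(workorder.close_job())"
```

```text
the job is handed in; nothing more can be done
None
```

I slid the empty bowl to within about 1 mm of centre under the right downspout and pressed the gate fully over; the last pictures show the four walnuts in that bowl, and I handed the job in at about 12 s (the hand-in returned no verdict).

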